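# Refit the nut mill's knob

### The job

The nut mill on the pastry counter has been washed and its setting knob, the one with a single straight bar for a grip, must go back on. Bring it over the flat steel shaft on the mill's deck, turn it until its slot lines up with the shaft, push it with the gripper all the way home so that its skirt sits flat on the deck, and let go. Leave the round-grip and cross-grip knobs where they stand.

Things in the scene. Friction and masses are not known exactly. Their poses are not given: they have to be found in the camera images.
- bar_knob_centre (a point): Mill's knob, loose, upright, 80 g, 56 mm tall: round metal skirt 66 mm across, 24 mm tall; on it a straight black bar grip 56 long, 18 wide, 32 mm tall, pinched across with fingertips above the skirt. Underside slot 32 x 16 mm, 20 mm deep, along the bar. Point: knob's centre, 28 mm above its underside; x along bar and slot, z up. Same either way round.
- shaft_seat (a point): Steel tang 24 x 8 mm, 17 mm tall, round top, on the fixed white mill's deck. Point: tang's axis at deck height, 85 mm up, where the knob's underside sits; x along tang, z up. The slot has 4 mm play each side, drops on within 15 degrees, either way round. Shaft turns about z against 0.25 N m friction. Deck goes on 60 mm to +y; a hopper 110 mm wide, 90 mm tall stands about 180 mm to -y.
- round_knob_centre (a point): Another machine's knob, to be left alone: the same metal skirt with a plain round black grip 40 mm across, 56 mm tall in all. The point is its centre, 28 mm above its underside, z up.
- cross_knob_centre (a point): Another machine's knob, to be left alone: the same metal skirt with a cross-shaped black grip of two bars, 56 mm tall in all. The point is its centre, 28 mm above its underside, z up.
Not all that is in view belongs to the job. What is shaped like the part that bears bar_knob_centre but pink or turquoise is not meant.

How it is judged:
By the outcome, as a careful person would: the job done as asked, in the order asked, and still so for the second after the job is handed in, with the robot touching nothing.
It also fails if it takes over 40 s, if anything falls off the work surface, if the arm or the gripper's body presses on something with over 40 N, if the wrist force passes 120 N, or if a joint passes its speed limit or range.

### The arm

A 7-joint arm with a two-finger parallel gripper is mounted at the origin on the work surface. World frame = base frame: x ahead of the robot, y to its left, z up, the work surface at z = 0. Lengths are in m, angles in rad, forces in N, time in s.
With the tool pointing down it reaches from about 0.4 to 0.925 m from the base axis. Payload 5.6 kg.
Tool frame: the origin (TCP) lies between the finger pads; the fingertips stand 8 mm ahead of it and the grasp point (between the pads) lies 11 mm behind it (nose_length is the distance from the TCP to the fingertips, in m); x points along the fingers, y is the direction in which the jaws open and shut, and the axes are right-handed (so a half turn about x gives the same grasp; the last joint's range is limited). The gripper opens to 85 mm and grips with 20 to 120 N. Pads are 22 mm wide; open, the fingers measure 114 mm over their backs; the gripper's body (76 mm by 85 mm) begins 54 mm behind the grasp point. The pads swing forward as they close: fully open they stand 13 mm farther back than shut.
Start: joints at [1.208, 0.468, -0.012, 1.603, 0.006, 1.071, -0.056], TCP at [0.204, -0.617, 0.203] pointing down, gripper open.
Joint ranges: [-2.53, 2.53], [-0.31, 2.02], [-1.57, 1.55], [0.28, 2.44], [-1.29, 4.43], [0.15, 1.84], [-2.92, 2.92]. Speed limits (rad/s): [2.57, 2.57, 3.14, 3.14, 3.14, 3.14, 3.14].

### API

Orientations are given as a unit quaternion [x, y, z, w].
In Python, from station import * gives the robot as it stands.
- The arm moves only by the tool drive_tool, never from a script. Its argument "motion" is a list of rows, each an object with "slide": the shift along the tool's x, y, z in m, a list of three; "angular": the turn, a rotation vector about the tool's x, y, z in degrees, a list of three. A call has 1 to 5 rows; each row shifts and turns the commanded pose from where the row before left it, along the tool's axes as they then stand; what a row does not reach is not made up. A row lasts 1/12 s, in which the tool goes at most 41.7 mm and 7.16 degrees, less where a joint would pass 70% of its speed; a pose out of reach is approached as far as the arm can. A call with a gripper value outside its range is refused whole. "grip" is the opening, from 0 (shut) to 1 (fully open), set as the call begins (left out, the last holds). The fingers move at their own pace and stop on an object; "grip_force" is the grip in N (left out, the last holds). Time passes only in rows, so rows that do not move let the fingers close. It gives the time, the measured TCP pose, the force and the opening at its end, in the units of the state.
- get_state(): the state, without advancing time (a new reading comes with each control period).
- grab_frame(name): name is "side" or "top" or "wrist"; returns a dict with "image" (420x560x3 uint8, blue, green, red), "range_z" (420x560 float32, m along the optical axis (not along the pixel's ray), 0 where there is no reading), "fx", "fy", "cx", "cy" (pixels), "world_to_cam" (4x4, takes a point from world to camera coordinates); the wrist camera has in their place "hand_eye" (4x4, takes a point from camera to tool coordinates, whose origin is the TCP and whose axes are the tool frame's). Camera axes: x right, y down, z forward; pixel columns grow to the right and rows downward; lengths in m; the calibration is good to about 2 mm. A picture is of the moment at which its call begins: read the wrist's pose just before it.
- close_job(): hands the job in, once; it reports no verdict.
The state is a dict: "time": time; "joints": joint angles; "qvel": joint speeds; "joint_torque": joint torques, N m; "position": TCP position; "tool_rot": TCP orientation; "force": force on the tool from outside, world axes, zero at the start; "wrist_torque": the same for the moment, N m; "opening": opening from 0.0 (shut) to 1.0 (fully open).
Only numpy, scipy, OpenCV 4.12 (cv2) and the standard library are available. Lean on these libraries where they do the work, as an engineer would, in place of code of your own. Each camera call takes 0.05 s, during which the arm holds its last target.

## Working session

There is one attempt and no reset: what is moved stays moved. The work goes in short steps, Python scripts to look and compute and a tool call to move; the robot and the scene stay as the last step left them, time stands still between calls to the robot, and variables do not carry over. Pictures are saved under pics/ and viewed, and the job is handed in when it is done.

Besides the shell and the picture viewer there is one more tool, called after "Emit:" by a JSON object that holds its "api" and its "payload", one argument or row to a line. drive_tool: Moves the arm, as the interface text tells. Its arguments: {"type":"object","properties":{"motion":{"type":"array"},"grip":{"type":"number"},"grip_force":{"type":"number"}},"required":["motion"]}

```bash
mkdir -p pics; cat > h.py <<'E'
from station import *
import numpy as np, cv2
from scipy.spatial.transform import Rotation as R
def snap(n,f):
    s=get_state(); d=grab_frame(n); cv2.imwrite(f'pics/{f}.png',d['image'])
    if n=='wrist':
        T=np.eye(4);T[:3,:3]=R.from_quat(s['tool_rot']).as_matrix();T[:3,3]=s['position']
        d['c2w']=T@d['hand_eye']
    else: d['c2w']=np.linalg.inv(d['world_to_cam'])
    np.savez(f'pics/{f}.npz',**d); return d
def load(f): return dict(np.load(f'pics/{f}.npz'))
def cloud(d):
    v,u=np.mgrid[:420,:560]; z=d['range_z']
    p=np.stack([(u-d['cx'])/d['fx']*z,(v-d['cy'])/d['fy']*z,z,np.ones_like(z)],-1)
    return (p@d['c2w'].T)[...,:3]
E
python3 - <<'E'
from h import *
s=get_state(); print(s)
for n in('side','top','wrist'): d=snap(n,n+'0'); print(n,d['c2w'].round(3).tolist(),d['fx'])
E
```

```text
{'time': 0.0, 'joints': array([ 1.20798682,  0.46838109, -0.01161184,  1.60365742,  0.00601892,
        1.07134572, -0.05627887]), 'qvel': array([0.00104116, 0.00013338, 0.00019028, 0.00137714, 0.0025011 ,
       0.00161977, 0.00151082]), 'joint_torque': array([ 3.41860641e-04, -5.32391560e+01,  2.14696495e-02, -2.51300454e+01,
        1.14142505e-02,  7.79830007e-03,  4.25721666e-06]), 'position': array([ 0.20409087, -0.61648654,  0.20182183]), 'tool_rot': array([-0.69794112, -0.11318346,  0.69823288, -0.11197562]), 'force': array([-1.10801096,  0.26323442, -0.2993242 ]), 'wrist_torque': array([ 0.01878725,  0.06568746, -0.04455521]), 'opening': 1.0034810167699693}
side [[-0.755, -0.397, 0.522, 0.018], [-0.656, 0.474, -0.588, 0.713], [-0.014, -0.786, -0.618, 0.721], [0.0, 0.0, 0.0, 1.0]] 521.6652149254109
top [[0.086, -0.975, 0.205, 0.415], [-0.996, -0.084, 0.017, 0.101], [0.001, -0.206, -0.979, 0.9], [0.0, 0.0, 0.0, 1.0]] 453.5677363727183
wrist [[0.314, -0.901, -0.3, 0.282], [-0.949, -0.298, -0.099, -0.591], [-0.0, 0.316, -0.949, 0.373], [0.0, 0.0, 0.0, 1.0]] 348.45057029781674
```

View pics/top0.png

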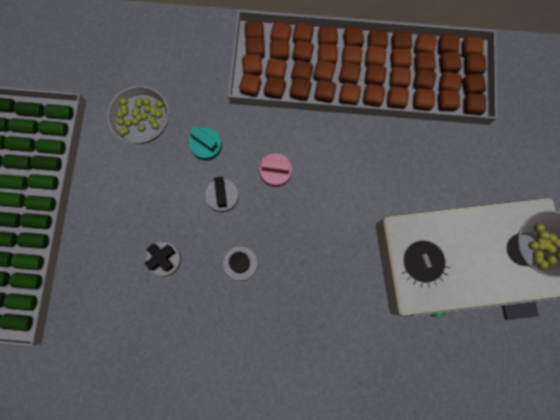

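View pics/side0.png

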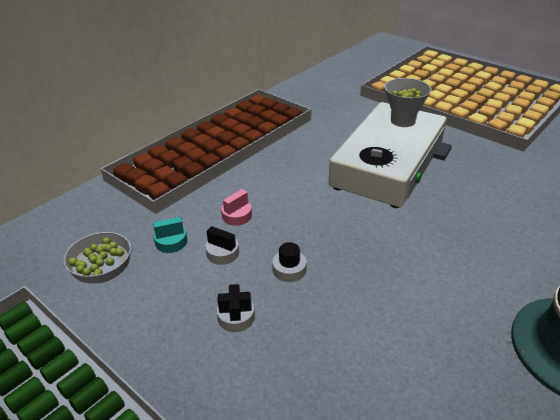

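View pics/wrist0.png

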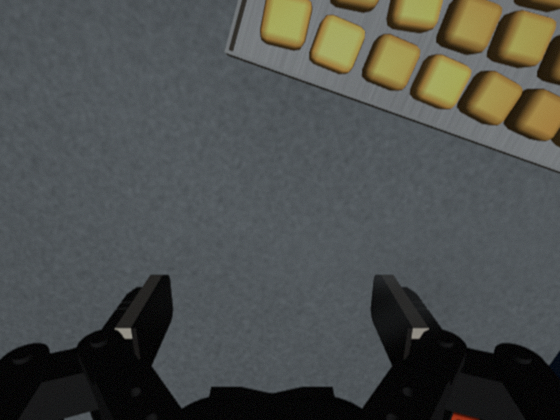

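Top view: the bar knob (black straight bar on a metal skirt) is at about (221,193), and the mill's dial with its tang at about (427,261). I'll measure both with the depth image.

```bash
python3 - <<'E'
from h import *
d=load('top0'); P=cloud(d)
im=d['image']
a=cv2.resize(im[160:230,185:260],None,fx=5,fy=5,interpolation=2); b=cv2.resize(im[225:300,390:465],None,fx=5,fy=5,interpolation=2)
cv2.imwrite('pics/c1.png',np.hstack([a[:350],b[:350]]))
def ana(m,name):
    q=P[m]; xy=q[:,:2].astype(np.float32)
    r=cv2.minAreaRect(xy); c,e=q[:,:2].mean(0),np.linalg.svd(q[:,:2]-q[:,:2].mean(0),full_matrices=False)
    print(name,len(q),q.mean(0).round(4),'rect',np.round(r[0],4),np.round(r[1],4),'ang',np.degrees(np.arctan2(e[2][0,1],e[2][0,0])).round(1),'z',q[:,2].min().round(3),q[:,2].max().round(3))
B=np.zeros((420,560),bool);B[165:220,195:248]=1
ana(B&(P[...,2]>0.045),'bar'); ana(B&(P[...,2]>0.018)&(P[...,2]<.03),'skirt'); ana(B&(P[...,2]>0.015),'knob')
B[:]=0;B[235:290,400:450]=1
print(P[262,440],P[262,427],P[250,415])
ana(B&(P[...,2]>0.094),'tang')
dk=B&(P[...,2]>0.07)&(P[...,2]<.09)&(im.max(-1)<60); ana(dk,'dial')
for n,(v,u) in dict(round=(262,239),cross=(258,162),teal=(142,206),pink=(170,275)).items(): print(n,P[v,u].round(3))
B[:]=0;B[190:330,375:560]=1
ana(B&(P[...,2]>.075)&(P[...,2]<.095),'deck'); ana(B&(P[...,2]>.14),'hopper')
E
```

```text
bar 295 [0.6039 0.2117 0.1008] rect [0.5247 0.1727] [0.2601 0.0294] ang 29.1 z 0.046 0.9
skirt 546 [0.6135 0.2172 0.0235] rect [0.6145 0.2182] [0.0621 0.065 ] ang -75.7 z 0.018 0.03
knob 881 [0.6096 0.2149 0.0498] rect [0.5238 0.1807] [0.2614 0.0648] ang 30.2 z 0.016 0.9
[ 0.51092075 -0.19396442  0.08603837] [ 0.50744171 -0.16649911  0.09888654] [ 0.52878359 -0.14931198  0.08479666]
tang 81 [ 0.4962 -0.1248  0.2186] rect [ 0.4588 -0.0359] [0.0234 0.286 ] ang -70.3 z 0.095 0.9
dial 1161 [ 0.5101 -0.1652  0.0853] rect [ 0.5105 -0.1657] [0.0713 0.0711] ang -126.0 z 0.081 0.09
round [0.482 0.167 0.057]
cross [0.477 0.31  0.056]
teal [0.71  0.255 0.055]
pink [0.669 0.115 0.041]
deck 14587 [ 0.5231 -0.2367  0.0844] rect [ 0.5305 -0.2619] [0.1801 0.3188] ang 102.6 z 0.075 0.095
hopper 1884 [ 0.5424 -0.3116  0.1989] rect [ 0.4652 -0.149 ] [0.1063 0.4981] ang -71.8 z 0.14 0.9
```

View pics/c1.png

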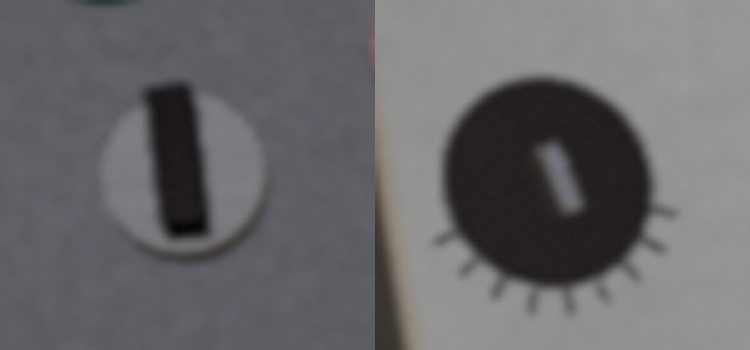

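```bash
cat >> h.py <<'E'
def ana(P,m,name):
    q=P[m]
    if len(q)<5: print(name,'few');return
    r=cv2.minAreaRect(q[:,:2].astype(np.float32)); e=np.linalg.svd(q[:,:2]-q[:,:2].mean(0),full_matrices=False)[2]
    print(name,len(q),q.mean(0).round(4),'rect',np.round(r[0],4),np.round(r[1],4),'ang',(np.degrees(np.arctan2(e[0,1],e[0,0]))%180).round(1),'z',q[:,2].min().round(3),q[:,2].max().round(3))
E
python3 - <<'E'
from h import *
d=load('top0'); P=cloud(d); ok=(d['range_z']>0)&(d['range_z']<.95)
B=np.zeros((420,560),bool);B[165:220,200:245]=1;B&=ok
ana(P,B&(P[...,2]>0.052)&(P[...,2]<.062),'bar')
ana(P,B&(P[...,2]>0.045)&(P[...,2]<.062),'bar')
B[:]=0;B[235:290,405:450]=1;B&=ok
ana(P,B&(P[...,2]>0.093)&(P[...,2]<.11),'tang')
ana(P,B&(P[...,2]>0.099)&(P[...,2]<.11),'tang')
# pixel estimates
def px(u,v,z):
    r=d['c2w'][:3,:3]@np.array([(u-d['cx'])/d['fx'],(v-d['cy'])/d['fy'],1]); o=d['c2w'][:3,3]
    return o+r*(z-o[2])/r[2]
c=[(545,145),(583,210)]
a,b=[px(390+(x-375)/5,225+y/5,.101) for x,y in [(548,143),(572,212)]]
print(a,b,(a+b)/2,np.degrees(np.arctan2(*(b-a)[1::-1])))
a,b=[px(185+x/5,160+y/5,.056) for x,y in [(166,90),(187,220)]]
print(a,b,(a+b)/2,np.degrees(np.arctan2(*(b-a)[1::-1])))
s=get_state();print(R.from_quat(s['tool_rot']).as_matrix().round(3))
ds=load('side0');Q=cloud(ds);oks=(ds['range_z']>0)
B=np.zeros((420,560),bool);B[220:262,200:245]=1
ana(Q,B&oks&(Q[...,2]>.052)&(Q[...,2]<.062),'bar side')
B[:]=0;B[140:170,355:400]=1
ana(Q,B&oks&(Q[...,2]>.096)&(Q[...,2]<.11),'tang side')
E
```

```text
bar 259 [0.6151 0.2184 0.0554] rect [0.6158 0.2186] [0.0558 0.0178] ang 12.8 z 0.052 0.061
bar 279 [0.6147 0.218  0.055 ] rect [0.6156 0.2186] [0.0563 0.0181] ang 12.3 z 0.046 0.061
tang 75 [ 0.5101 -0.1639  0.0995] rect [ 0.5105 -0.1648] [0.0236 0.0083] ang 24.5 z 0.093 0.105
tang 49 [ 0.5102 -0.1643  0.1011] rect [ 0.5102 -0.1644] [0.0226 0.0071] ang 24.9 z 0.099 0.105
[ 0.52162068 -0.16134314  0.101     ] [ 0.49811482 -0.17013429  0.101     ] [ 0.50986775 -0.16573871  0.101     ] -159.4942953729727
[0.6393464  0.22278662 0.056     ] [0.58907611 0.20917208 0.056     ] [0.61421126 0.21597935 0.056     ] -164.84628106164052
[[-0.001  0.314 -0.949]
 [ 0.001 -0.949 -0.314]
 [-1.    -0.001  0.   ]]
bar side 216 [0.6149 0.2201 0.0562] rect [0.616  0.2192] [0.0565 0.0215] ang 13.1 z 0.052 0.06
tang side 44 [ 0.511  -0.1637  0.1   ] rect [ 0.5114 -0.1644] [0.0236 0.0112] ang 29.7 z 0.096 0.104
```

Both depth views agree: the bar knob is at about (0.615, 0.218) with its bar at 13°, and the tang at (0.510, -0.165) at about 25°. I'll head towards the knob.

Emit:
{"api": "drive_tool", "payload": {
  "motion": [
    {"slide": [0,-0.0285,-0.028],"angular": [1,0,0]},
    {"slide": [0,-0.0285,-0.028],"angular": [0,0,0]},
    {"slide": [0,-0.0285,-0.028],"angular": [0,0,0]},
    {"slide": [0,-0.0285,-0.028],"angular": [0,0,0]},
    {"slide": [0,-0.0285,-0.028],"angular": [0,0,0]}
  ],
  "grip": 1
}}

```text
time: 0.57
position: [0.2953, -0.4371, 0.2025]
tool_rot: [-0.699, -0.106, 0.699, -0.106]
force: [0.5, -0.0, 0.8]
opening: 0.995
```

Emit:
{"api": "drive_tool", "payload": {
  "motion": [
    {"slide": [0,-0.0285,-0.028],"angular": [1,0,0]},
    {"slide": [0,-0.0285,-0.028],"angular": [0,0,0]},
    {"slide": [0,-0.0285,-0.028],"angular": [0,0,0]},
    {"slide": [0,-0.0285,-0.028],"angular": [0,0,0]},
    {"slide": [0,-0.0285,-0.028],"angular": [0,0,0]}
  ]
}}

```text
time: 0.98
position: [0.389, -0.2608, 0.2029]
tool_rot: [0.7, 0.1, -0.7, 0.1]
force: [0.8, -0.4, -0.4]
opening: 1.004
```

Emit:
{"api": "drive_tool", "payload": {
  "motion": [
    {"slide": [0,-0.0285,-0.028],"angular": [1,0,0]},
    {"slide": [0,-0.0285,-0.028],"angular": [0,0,0]},
    {"slide": [0,-0.0285,-0.028],"angular": [0,0,0]},
    {"slide": [0,-0.0285,-0.028],"angular": [0,0,0]},
    {"slide": [0,-0.0285,-0.028],"angular": [0,0,0]}
  ]
}}

```text
time: 1.4
position: [0.4858, -0.0861, 0.2029]
tool_rot: [0.701, 0.094, -0.701, 0.094]
force: [1.4, 0.4, -0.6]
opening: 1.002
```

Emit:
{"api": "drive_tool", "payload": {
  "motion": [
    {"slide": [0,-0.0285,-0.028],"angular": [1,0,0]},
    {"slide": [0,-0.0285,-0.028],"angular": [0,0,0]},
    {"slide": [0,-0.025,-0.025],"angular": [0,0,0]},
    {"slide": [0,-0.01,-0.01],"angular": [0,0,0]},
    {"slide": [0,0,0],"angular": [0,0,0]}
  ]
}}

```text
time: 1.82
position: [0.5513, 0.0289, 0.2025]
tool_rot: [0.702, 0.091, -0.701, 0.09]
force: [-0.0, 0.5, 0.2]
opening: 0.998
```

```bash
python3 - <<'E'
from h import *
d=snap('wrist','w1'); s=get_state(); print(s['position'],s['joints'].round(2),R.from_quat(s['tool_rot']).as_matrix().round(3).tolist())
E
```

```text
[0.55026242 0.02611016 0.20225962] [ 0.22  0.34 -0.4   1.83  0.15  1.01 -1.56] [[-0.001, 0.251, -0.968], [0.001, -0.968, -0.251], [-1.0, -0.001, 0.001]]
```

View pics/w1.png

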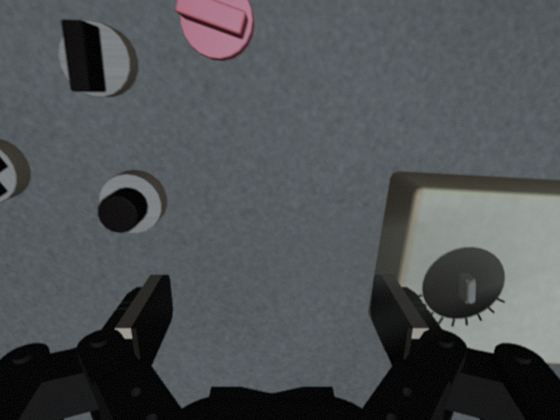

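The wrist view shows the bar knob at (95,58), the round knob at (130,203) and the tang at (467,288). I'll measure both from here as well.

```bash
python3 - <<'E'
from h import *
d=load('w1');P=cloud(d);ok=d['range_z']>.05
B=np.zeros((420,560),bool);B[10:105,50:140]=1
ana(P,B&ok&(P[...,2]>.052)&(P[...,2]<.062),'bar')
ana(P,B&ok&(P[...,2]>.018)&(P[...,2]<.030),'skirt')
B[:]=0;B[250:310,425:505]=1
ana(P,B&ok&(P[...,2]>.094)&(P[...,2]<.11),'tang')
ana(P,B&ok&(P[...,2]>.098)&(P[...,2]<.11),'tang')
dz=B&ok&(P[...,2]>.08)&(P[...,2]<.09)&(d['image'].max(-1)<60);ana(P,dz,'dial')
T=np.array([.5503,.0261]);
Rm=R.from_quat(get_state()['tool_rot']).as_matrix()
print(Rm.T@np.array([.615-.5503,.2187-.0261,0]))
E
```

```text
bar 1622 [0.6169 0.2161 0.0558] rect [0.6161 0.2167] [0.056  0.0186] ang 12.9 z 0.052 0.058
skirt 2093 [0.6184 0.2046 0.024 ] rect [0.615  0.2155] [0.0624 0.0652] ang 166.9 z 0.018 0.03
tang 305 [ 0.5121 -0.1642  0.0999] rect [ 0.5105 -0.1654] [0.0251 0.0081] ang 19.3 z 0.094 0.104
tang 230 [ 0.5118 -0.1646  0.1011] rect [ 0.5107 -0.1654] [0.0242 0.0079] ang 21.3 z 0.098 0.104
dial 2994 [ 0.5101 -0.1632  0.0864] rect [ 0.514  -0.1669] [0.0642 0.0747] ang 82.0 z 0.084 0.09
[ 7.34179995e-05 -1.70208436e-01 -1.10950137e-01]
```

Emit:
{"api": "drive_tool", "payload": {
  "motion": [
    {"slide": [0,-0.0325,-0.0215],"angular": [0,0,0]},
    {"slide": [0,-0.0325,-0.0215],"angular": [0,0,0]},
    {"slide": [0,-0.0325,-0.0215],"angular": [0,0,0]},
    {"slide": [0,-0.0325,-0.0215],"angular": [0,0,0]},
    {"slide": [0,-0.0325,-0.0215],"angular": [1.5,0,0]}
  ]
}}

```text
time: 2.28
position: [0.6147, 0.2071, 0.2025]
tool_rot: [-0.703, -0.077, 0.703, -0.078]
force: [0.3, 0.2, -0.0]
opening: 1.001
```

Emit:
{"api": "drive_tool", "payload": {
  "motion": [
    {"slide": [0,-0.006,-0.004],"angular": [0,0,0]},
    {"slide": [0.03,0,0],"angular": [0,0,0]},
    {"slide": [0.04,0,0],"angular": [0,0,0]},
    {"slide": [0,0,0],"angular": [0,0,0]},
    {"slide": [0,0,0],"angular": [0,0,0]}
  ]
}}

```text
time: 2.7
position: [0.6153, 0.2122, 0.1308]
tool_rot: [-0.701, -0.077, 0.705, -0.079]
force: [0.1, 0.6, 1.3]
opening: 0.998
```

```bash
python3 - <<'E'
from h import *
d=snap('wrist','w2'); s=get_state(); Rm=R.from_quat(s['tool_rot']).as_matrix();print(s['position'],Rm.round(4).tolist())
P=cloud(d);ok=d['range_z']>.05
ana(P,ok&(P[...,2]>.052)&(P[...,2]<.062)&(np.hypot(P[...,0]-.616,P[...,1]-.2175)<.04),'bar')
print(Rm.T@(np.array([.616,.2175,.038])-s['position']))
E
```

```text
[0.6169152  0.21342717 0.13326275] [[-0.0007, 0.2203, -0.9754], [-0.0008, -0.9754, -0.2203], [-1.0, 0.0006, 0.0008]]
bar 1732 [0.6176 0.2177 0.0561] rect [0.6164 0.2176] [0.0557 0.0177] ang 12.7 z 0.052 0.059
[ 9.52601988e-02 -4.23141429e-03 -8.45205829e-05]
```

View pics/w2.png

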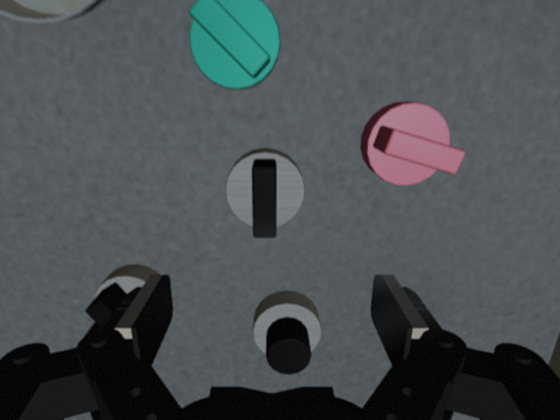

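The bar is at (264,200), aligned with the fingers; I only need to shift 4 mm sideways. Descend and grip.

Emit:
{"api": "drive_tool", "payload": {
  "motion": [
    {"slide": [0.03,-0.004,0],"angular": [0,0,0]},
    {"slide": [0.025,0,0],"angular": [0,0,0]},
    {"slide": [0.025,0,0],"angular": [0,0,0]},
    {"slide": [0.014,0,0],"angular": [0,0,0]},
    {"slide": [0,0,0],"angular": [0,0,0]}
  ]
}}

```text
time: 3.17
position: [0.6152, 0.2176, 0.0377]
tool_rot: [-0.702, -0.078, 0.704, -0.079]
force: [-0.6, -1.1, -0.6]
opening: 0.997
```

Emit:
{"api": "drive_tool", "payload": {
  "motion": [
    {"slide": [0,0,0],"angular": [0,0,0]},
    {"slide": [0,0,0],"angular": [0,0,0]}
  ]
}}

```text
time: 3.33
position: [0.6176, 0.2194, 0.0412]
tool_rot: [0.704, 0.079, -0.701, 0.078]
force: [0.4, -0.1, 0.7]
opening: 0.997
```

Emit:
{"api": "drive_tool", "payload": {
  "motion": [
    {"slide": [0,0,0],"angular": [0,0,0]},
    {"slide": [0,0,0],"angular": [0,0,0]},
    {"slide": [0,0,0],"angular": [0,0,0]},
    {"slide": [0,0,0],"angular": [0,0,0]},
    {"slide": [0,0,0],"angular": [0,0,0]}
  ],
  "grip": 0,
  "grip_force": 50
}}

```text
time: 3.75
position: [0.616, 0.2188, 0.0391]
tool_rot: [0.703, 0.079, -0.703, 0.079]
force: [0.3, -0.7, -0.2]
opening: 0.299
```

Emit:
{"api": "drive_tool", "payload": {
  "motion": [
    {"slide": [0,0,0],"angular": [0,0,0]},
    {"slide": [0,0,0],"angular": [0,0,0]},
    {"slide": [0,0,0],"angular": [0,0,0]}
  ]
}}

```text
time: 4.0
position: [0.6158, 0.2188, 0.0387]
tool_rot: [-0.703, -0.079, 0.703, -0.079]
force: [-1.0, 0.1, -0.8]
opening: 0.0
```

```bash
python3 - <<'E'
from h import *
s=get_state(); print(s['position'],s['opening'],s['force'])
d=snap('wrist','w3');snap('side','s3')
E
```

```text
[0.61577293 0.21880031 0.03867645] 8.293195000569333e-05 [-0.96258411  0.13464691 -0.8492097 ]
```

View pics/w3.png

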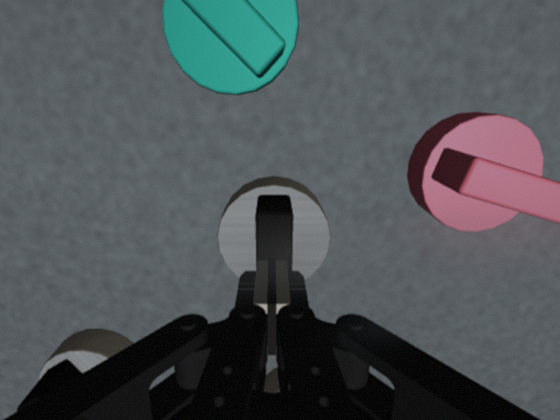

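View pics/s3.png

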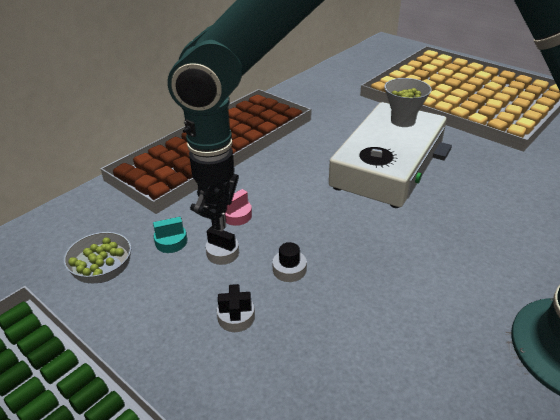

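The fingers shut fully (opening 0), so they missed the bar. The wrist view shows the closed tips near (272,290), below and behind the bar's near end. I'll locate the tips in 3D.

```bash
python3 - <<'E'
from h import *
d=load('s3');P=cloud(d)
cv2.imwrite('pics/c3.png',cv2.resize(d['image'][165:275,165:275],None,fx=5,fy=5,interpolation=2))
for v in range(200,250,4): print(v,[tuple((P[v,u]*1000).round().astype(int)) for u in range(208,238,5)])
d=load('w3');P=cloud(d);print('wrist')
for v in range(190,400,15): print(v,[tuple((P[v,u]*1000).round().astype(int)) for u in (250,262,272,282,295)])
print(d['hand_eye'].round(4).tolist())
E
```

```text
200 [(np.int64(600), np.int64(252), np.int64(164)), (np.int64(603), np.int64(238), np.int64(154)), (np.int64(596), np.int64(232), np.int64(154)), (np.int64(605), np.int64(213), np.int64(138)), (np.int64(606), np.int64(200), np.int64(130)), (np.int64(671), np.int64(130), np.int64(57))]
204 [(np.int64(620), np.int64(237), np.int64(135)), (np.int64(610), np.int64(234), np.int64(139)), (np.int64(598), np.int64(232), np.int64(144)), (np.int64(604), np.int64(215), np.int64(130)), (np.int64(609), np.int64(199), np.int64(119)), (np.int64(671), np.int64(131), np.int64(47))]
208 [(np.int64(622), np.int64(237), np.int64(125)), (np.int64(624), np.int64(223), np.int64(116)), (np.int64(600), np.int64(231), np.int64(133)), (np.int64(606), np.int64(214), np.int64(120)), (np.int64(673), np.int64(144), np.int64(43)), (np.int64(670), np.int64(132), np.int64(38))]
212 [(np.int64(597), np.int64(257), np.int64(141)), (np.int64(610), np.int64(236), np.int64(122)), (np.int64(603), np.int64(230), np.int64(122)), (np.int64(606), np.int64(215), np.int64(111)), (np.int64(673), np.int64(145), np.int64(33)), (np.
[... 5318 characters left out ...]
, (np.int64(615), np.int64(215), np.int64(116)), (np.int64(634), np.int64(217), np.int64(137))]
370 [(np.int64(631), np.int64(228), np.int64(141)), (np.int64(608), np.int64(220), np.int64(116)), (np.int64(503), np.int64(192), np.int64(0)), (np.int64(609), np.int64(214), np.int64(116)), (np.int64(634), np.int64(217), np.int64(142))]
385 [(np.int64(631), np.int64(227), np.int64(146)), (np.int64(608), np.int64(220), np.int64(122)), (np.int64(503), np.int64(192), np.int64(15)), (np.int64(609), np.int64(214), np.int64(122)), (np.int64(634), np.int64(217), np.int64(146))]
[[-0.0013, -0.3158, 0.9488, -0.1713], [1.0, -0.0005, 0.0012, -0.0001], [0.0001, 0.9488, 0.3158, -0.0815], [0.0, 0.0, 0.0, 1.0]]
```

View pics/c3.png

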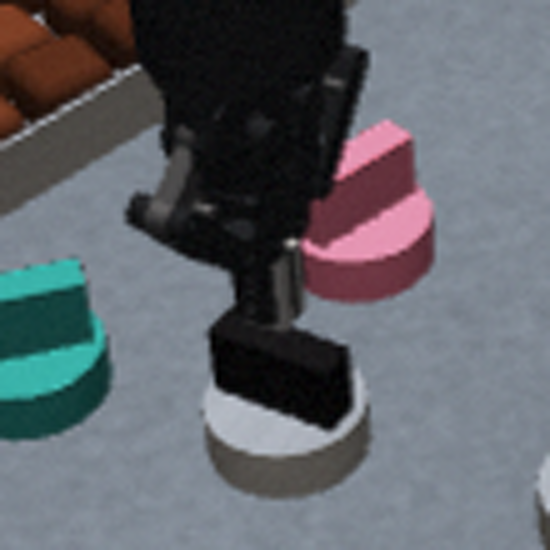

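The closed tips are at z≈0.072, although the TCP reads 0.039. That puts them about 33 mm behind the TCP, not the stated 8 mm ahead. Before trusting that, I'll check it in tool coordinates from the wrist depth, both open and shut.

```bash
python3 - <<'E'
from h import *
for f in('wrist0','w2','w3'):
    d=load(f); z=d['range_z'];v,u=np.mgrid[:420,:560]
    p=np.stack([(u-d['cx'])/d['fx']*z,(v-d['cy'])/d['fy']*z,z,np.ones_like(z)],-1)@d['hand_eye'].T
    m=(z>.03)&(np.abs(p[...,2])<.03)&(np.abs(p[...,1])<.06)&(v>240)&(z<.2)
    if f!='w3': m&=(p[...,0]<-.0)
    q=p[m]; 
    for s in(-1,1):
        k=q[(q[:,1]*s>0)&(q[:,0]<-.022)]; i=np.argsort(k[:,0])[-15:]; print(f,s,len(k),k[i].mean(0)[:3].round(4),k[:,0].max().round(4), 'z rng at tip',k[i][:,2].min().round(3),k[i][:,2].max().round(3))
d=load('w2');
d=load('s3')
import station;print([x for x in dir(station) if not x.startswith('_')]); print(get_state()['joints'],get_state()['position'])
E
```

```text
wrist0 -1 14143 [-0.042  -0.0427 -0.0007] -0.0413 z rng at tip -0.008 0.005
wrist0 1 14108 [-0.0424  0.0429 -0.0027] -0.0419 z rng at tip -0.008 0.005
w2 -1 14127 [-0.042  -0.0428  0.001 ] -0.0417 z rng at tip -0.005 0.007
w2 1 14123 [-0.0421  0.0429 -0.0013] -0.0408 z rng at tip -0.008 0.005
w3 -1 19801 [-0.0312 -0.0032 -0.0105] -0.0304 z rng at tip -0.011 -0.01
w3 1 19795 [-0.0316  0.0035 -0.0106] -0.0305 z rng at tip -0.011 -0.01
['Unreachable', 'close_job', 'get_state', 'grab_frame', 'nose_length']
[-0.14021686  0.70022671 -0.3562045   1.67937634  0.31273154  0.8187538
 -1.98184789] [0.61578587 0.21884375 0.03866773]
```

```bash
python3 - <<'E'
import station;print(station.nose_length, station.nose_length() if callable(station.nose_length) else '')
E
```

```text
0.008
```

`nose_length` says 8 mm, but both cameras agree the tips are 31 mm (shut) to 42 mm (open) behind the reported TCP. I'll go by the images: open, then descend about 42 mm further in small steps, watching the force.

Emit:
{"api": "drive_tool", "payload": {
  "motion": [
    {"slide": [0,0,0],"angular": [0,0,0]},
    {"slide": [0,0,0],"angular": [0,0,0]},
    {"slide": [0,0,0],"angular": [0,0,0]},
    {"slide": [0,0,0],"angular": [0,0,0]},
    {"slide": [0,0,0],"angular": [0,0,0]}
  ],
  "grip": 1
}}

```text
time: 4.52
position: [0.6158, 0.2188, 0.0387]
tool_rot: [-0.703, -0.079, 0.703, -0.079]
force: [-0.1, 0.8, 0.1]
opening: 0.709
```

Emit:
{"api": "drive_tool", "payload": {
  "motion": [
    {"slide": [0,0.001,0],"angular": [0,0,0]},
    {"slide": [0.01,0,0],"angular": [0,0,0]},
    {"slide": [0.01,0,0],"angular": [0,0,0]},
    {"slide": [0.01,0,0],"angular": [0,0,0]},
    {"slide": [0,0,0],"angular": [0,0,0]}
  ]
}}

```text
time: 4.93
position: [0.614, 0.2169, 0.0054]
tool_rot: [-0.701, -0.078, 0.704, -0.079]
force: [-0.0, -1.1, 0.5]
opening: 1.001
```

```bash
python3 - <<'E'
from h import *
print(get_state()['position'],get_state()['opening'],get_state()['force'])
d=snap('side','s4')
cv2.imwrite('pics/c4.png',cv2.resize(d['image'][165:275,165:275],None,fx=5,fy=5,interpolation=2))
E
```

```text
[0.6139673  0.21685809 0.00544223] 1.0008666145770864 [-0.00412016 -1.06424221  0.47222076]
```

View pics/c4.png

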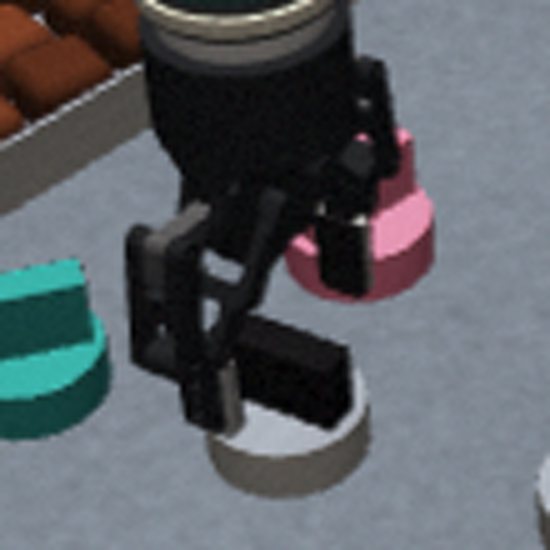

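The fingers now straddle the bar. Another 10 mm down, then close.

Emit:
{"api": "drive_tool", "payload": {
  "motion": [
    {"slide": [0.01,0,0],"angular": [0,0,0]},
    {"slide": [0,0,0],"angular": [0,0,0]},
    {"slide": [0,0,0],"angular": [0,0,0]}
  ]
}}

```text
time: 5.23
position: [0.6156, 0.2177, -0.0019]
tool_rot: [-0.702, -0.079, 0.703, -0.079]
force: [-0.2, -0.8, 0.4]
opening: 0.998
```

Emit:
{"api": "drive_tool", "payload": {
  "motion": [
    {"slide": [0,0,0],"angular": [0,0,0]},
    {"slide": [0,0,0],"angular": [0,0,0]},
    {"slide": [0,0,0],"angular": [0,0,0]},
    {"slide": [0,0,0],"angular": [0,0,0]},
    {"slide": [0,0,0],"angular": [0,0,0]}
  ],
  "grip": 0,
  "grip_force": 60
}}

```text
time: 5.65
position: [0.6162, 0.2179, -0.001]
tool_rot: [0.703, 0.079, -0.703, 0.079]
force: [0.1, 0.1, -0.1]
opening: 0.299
```

Emit:
{"api": "drive_tool", "payload": {
  "motion": [
    {"slide": [0,0,0],"angular": [0,0,0]},
    {"slide": [0,0,0],"angular": [0,0,0]},
    {"slide": [0,0,0],"angular": [0,0,0]}
  ]
}}

```text
time: 5.9
position: [0.6164, 0.2179, -0.0009]
tool_rot: [0.703, 0.079, -0.702, 0.079]
force: [0.4, 0.4, 2.4]
opening: 0.201
```

```bash
python3 - <<'E'
from h import *
print(get_state()['position'],get_state()['opening'],get_state()['force'])
d=snap('side','s5')
cv2.imwrite('pics/c5.png',cv2.resize(d['image'][165:275,165:275],None,fx=5,fy=5,interpolation=2))
E
```

```text
[ 0.61643277  0.21793932 -0.00086798] 0.20070563278068967 [0.41498775 0.37036623 2.42545329]
```

View pics/c5.png

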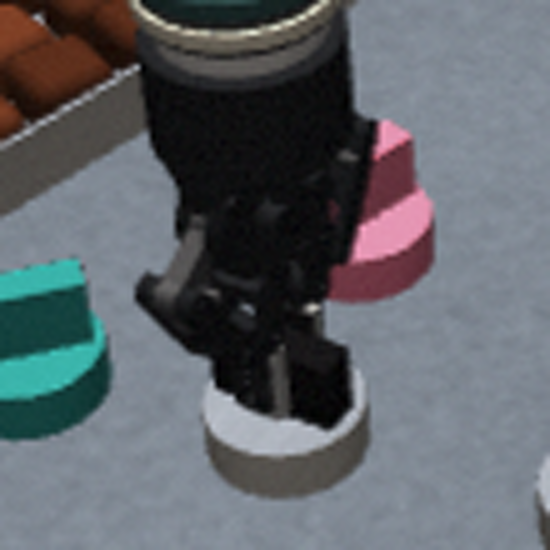

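Gripped: opening 0.20, about 17 mm, which matches the bar. Lift and carry it to just short of the shaft.

Emit:
{"api": "drive_tool", "payload": {
  "motion": [
    {"slide": [-0.02,0,0],"angular": [0,0,0]},
    {"slide": [-0.04,0,0],"angular": [0,0,0]},
    {"slide": [-0.04,0,0],"angular": [0,0,0]},
    {"slide": [-0.03,0,0],"angular": [0,0,0]},
    {"slide": [0,0.01,0.005],"angular": [0,0,0]}
  ]
}}

```text
time: 6.37
position: [0.6171, 0.2117, 0.1362]
tool_rot: [0.707, 0.082, -0.698, 0.078]
force: [0.9, 1.2, 0.7]
opening: 0.198
```

Emit:
{"api": "drive_tool", "payload": {
  "motion": [
    {"slide": [0,0.035,0.019],"angular": [0,0,0]},
    {"slide": [0,0.035,0.019],"angular": [0,0,0]},
    {"slide": [0,0.035,0.019],"angular": [0,0,0]},
    {"slide": [0,0.035,0.019],"angular": [0,0,0]},
    {"slide": [0,0.03,0.015],"angular": [0,0,0]}
  ]
}}

```text
time: 6.78
position: [0.5607, 0.0179, 0.1282]
tool_rot: [-0.702, -0.078, 0.703, -0.079]
force: [1.1, -1.1, -0.3]
opening: 0.197
```

```bash
python3 - <<'E'
from h import *
s=get_state();print(s['position'],s['opening'],s['force'],s['joints'].round(2))
print(R.from_quat(s['tool_rot']).as_matrix().T@(np.array([.5105,-.165,.13])-s['position']))
d=snap('side','s6');
E
```

```text
[0.56067876 0.0179439  0.12815031] 0.19681219126383556 [ 1.08309169 -1.05697539 -0.31867107] [ 0.22  0.45 -0.39  1.87  0.22  0.87 -1.63]
[-0.00155523  0.16736465  0.089311  ]
```

View pics/s6.png

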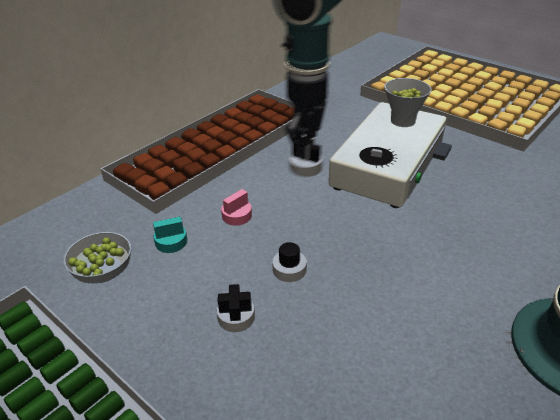

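Emit:
{"api": "drive_tool", "payload": {
  "motion": [
    {"slide": [0,0.035,0.019],"angular": [0,0,0]},
    {"slide": [0,0.035,0.019],"angular": [0,0,0]},
    {"slide": [0,0.035,0.019],"angular": [0,0,0]},
    {"slide": [0,0.035,0.019],"angular": [0,0,0]},
    {"slide": [0,0.025,0.013],"angular": [0,0,0]}
  ]
}}

```text
time: 7.25
position: [0.5103, -0.1634, 0.1283]
tool_rot: [-0.702, -0.077, 0.703, -0.078]
force: [0.4, 0.3, -0.9]
opening: 0.201
```

Emit:
{"api": "drive_tool", "payload": {
  "motion": [
    {"slide": [0,0,0],"angular": [-5,0,0]},
    {"slide": [0,0,0],"angular": [-5,0,0]},
    {"slide": [0,0,0],"angular": [0,0,0]},
    {"slide": [0,0,0],"angular": [0,0,0]}
  ]
}}

```text
time: 7.58
position: [0.512, -0.1594, 0.1284]
tool_rot: [-0.693, -0.139, 0.693, -0.139]
force: [-0.8, 0.3, 0.2]
opening: 0.203
```

```bash
python3 - <<'E'
from h import *
s=get_state();print(s['position'],s['opening'],s['force'])
Rm=R.from_quat(s['tool_rot']).as_matrix();print(Rm.T@(np.array([.5105,-.165,.13])-s['position']),'bar ang',np.degrees(np.arctan2(-Rm[1,2],-Rm[0,2])))
d=snap('side','s7');d2=snap('wrist','w7');t=snap('top','t7')
cv2.imwrite('pics/c7.png',np.hstack([cv2.resize(d['image'][100:220,320:460],None,fx=3.2,fy=3.2,interpolation=2),cv2.resize(t['image'][200:320,370:480],None,fx=3.2,fy=3.2,interpolation=2)]))
P=cloud(d2)
for f,dd in(('w',d2),('t',t)):
    P=cloud(dd);ok=(dd['range_z']>.05)&(np.hypot(P[...,0]-.51,P[...,1]+.165)<.06)
    ana(P,ok&(P[...,2]>.147)&(P[...,2]<.163),f+'skirt')
    ana(P,ok&(P[...,2]>.178)&(P[...,2]<.19),f+'bartop')
E
```

```text
[ 0.51202163 -0.15937288  0.12842851] 0.2033275637913846 [-0.80179601  0.32625102  0.21331072]
[-0.00157348  0.00460378  0.00357475] bar ang 22.688263135151548
wskirt 5664 [ 0.5265 -0.1534  0.1536] rect [ 0.521  -0.1558] [0.0473 0.0649] ang 112.7 z 0.147 0.163
wbartop 7046 [ 0.5165 -0.1575  0.1852] rect [ 0.5127 -0.1568] [0.0567 0.0413] ang 22.7 z 0.178 0.19
tskirt 291 [ 0.5079 -0.1459  0.1532] rect [ 0.5101 -0.1506] [0.0655 0.0513] ang 23.1 z 0.147 0.163
tbartop 154 [ 0.5121 -0.1552  0.1843] rect [ 0.5102 -0.1533] [0.056  0.0264] ang 22.6 z 0.178 0.188
```

View pics/c7.png

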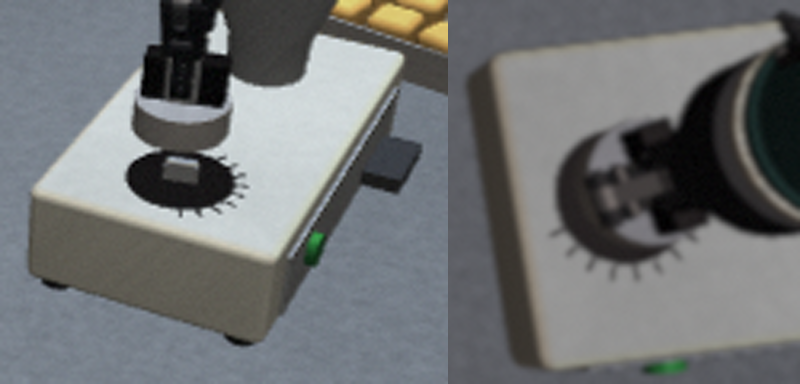

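View pics/w7.png

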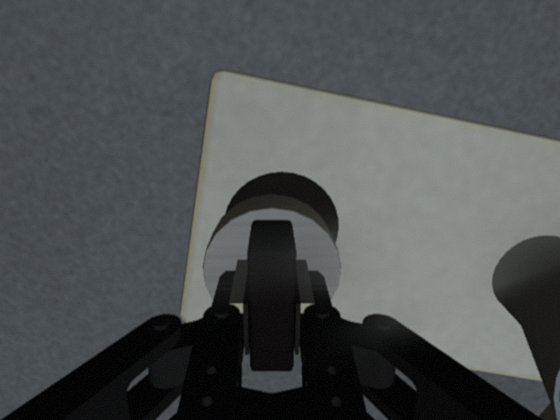

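The knob is held level with its bar at 22.7°, and the tang is visible just below it. Correct a few mm, then recheck the position with a circle fit on the skirt.

Emit:
{"api": "drive_tool", "payload": {
  "motion": [
    {"slide": [0,0.004,0.003],"angular": [0,0,0]},
    {"slide": [0,0,0],"angular": [0,0,0]},
    {"slide": [0,0,0],"angular": [0,0,0]}
  ]
}}

```text
time: 7.98
position: [0.511, -0.1647, 0.1287]
tool_rot: [-0.693, -0.14, 0.693, -0.14]
force: [0.9, -1.1, -0.2]
opening: 0.199
```

```bash
cat > m.py <<'E'
from h import *
from scipy.optimize import least_squares
import sys
s=get_state();Rm=R.from_quat(s['tool_rot']).as_matrix();print(s['position'],s['opening'],s['force'].round(1))
n=sys.argv[1]
for f in('side','wrist','top'):
    d=snap(f,f+n);P=cloud(d);z=d['range_z'];ok=(z>.05)&(np.hypot(P[...,0]-.51,P[...,1]+.165)<.06)
    zt=float(sys.argv[2])
    m=ok&(np.abs(P[...,2]-zt-.008)<.012)   # skirt band 4..20+ mm above underside
    # outer edge: side wall points (z below skirt top)
    m=ok&(P[...,2]>zt+.004)&(P[...,2]<zt+.02)&(d['image'].max(-1)>45)
    q=P[m]
    if len(q)>20:
        r=least_squares(lambda c:np.hypot(q[:,0]-c[0],q[:,1]-c[1])-.033,[.51,-.16],loss='soft_l1',f_scale=.001)
        print(f,'wall circle',len(q),r.x.round(4),'res',np.abs(r.fun).mean().round(4),'underside low',np.percentile(q[:,2],2).round(4))
    print(f,'tool-axis move to tang from fit' , (Rm.T@np.append(np.array([.5105,-.165])-r.x,0)).round(4) if len(q)>20 else '')
    if f=='side':
        ana(P,ok&(P[...,2]>.094)&(P[...,2]<.106)&(d['image'].max(-1)>60),'tang')
E
python3 m.py 8 .128
```

```text
[ 0.51095456 -0.16474277  0.12874083] 0.19857713484715783 [ 0.9 -1.1 -0.2]
side wall circle 196 [ 0.5125 -0.1646] res 0.0012 underside low 0.1326
side tool-axis move to tang from fit [ 0.     -0.0005  0.002 ]
tang 48 [ 0.5113 -0.1631  0.0995] rect [ 0.5124 -0.1653] [0.0232 0.0123] ang 19.9 z 0.094 0.104
wrist wall circle 185 [ 0.5107 -0.1649] res 0.0001 underside low 0.1339
wrist tool-axis move to tang from fit [0.     0.     0.0002]
top wall circle 60 [ 0.511  -0.1639] res 0.0003 underside low 0.1345
top tool-axis move to tang from fit [0.     0.0008 0.0009]
```

Centred within about 1 mm in all three views. Lower it onto the tang.

Emit:
{"api": "drive_tool", "payload": {
  "motion": [
    {"slide": [0.015,0,0],"angular": [0,0,0]},
    {"slide": [0.008,0,0],"angular": [0,0,0]},
    {"slide": [0.006,0,0],"angular": [0,0,0]},
    {"slide": [0.005,0,0],"angular": [0,0,0]},
    {"slide": [0,0,0],"angular": [0,0,0]}
  ]
}}

```text
time: 8.55
position: [0.5103, -0.1642, 0.0937]
tool_rot: [-0.692, -0.14, 0.694, -0.14]
force: [-0.9, -0.0, -0.1]
opening: 0.202
```

The underside is at about 0.095, below the tang's top (0.102), with no force, so the slot is on the tang. Keep going down.

Emit:
{"api": "drive_tool", "payload": {
  "motion": [
    {"slide": [0.004,0,0],"angular": [0,0,0]},
    {"slide": [0.003,0,0],"angular": [0,0,0]},
    {"slide": [0.002,0,0],"angular": [0,0,0]},
    {"slide": [0,0,0],"angular": [0,0,0]}
  ]
}}

```text
time: 8.88
position: [0.5108, -0.1644, 0.0855]
tool_rot: [-0.693, -0.14, 0.693, -0.14]
force: [-0.3, 0.2, -1.1]
opening: 0.2
```

Emit:
{"api": "drive_tool", "payload": {
  "motion": [
    {"slide": [0.001,0,0],"angular": [0,0,0]},
    {"slide": [0.001,0,0],"angular": [0,0,0]},
    {"slide": [0,0,0],"angular": [0,0,0]}
  ]
}}

```text
time: 9.13
position: [0.5113, -0.1645, 0.0841]
tool_rot: [0.693, 0.14, -0.693, 0.14]
force: [-0.1, -1.0, 1.7]
opening: 0.198
```

Emit:
{"api": "drive_tool", "payload": {
  "motion": [
    {"slide": [0.001,0,0],"angular": [0,0,0]},
    {"slide": [0.001,0,0],"angular": [0,0,0]},
    {"slide": [0,0,0],"angular": [0,0,0]}
  ]
}}

```text
time: 9.38
position: [0.5113, -0.1646, 0.084]
tool_rot: [-0.693, -0.139, 0.693, -0.14]
force: [-5.1, 1.1, 18.2]
opening: 0.2
```

An 18 N reaction at exactly the expected height: the skirt is on the deck. I'll check the picture before letting go.

```bash
python3 m.py 9 .085; python3 -c "
from h import *
d=load('side9');cv2.imwrite('pics/c9.png',cv2.resize(d['image'][100:220,320:460],None,fx=5,fy=5,interpolation=2))"
```

```text
[ 0.51127371 -0.16460646  0.08399647] 0.20039721288468018 [-5.1  1.1 18.2]
side wall circle 175 [ 0.5128 -0.1647] res 0.0011 underside low 0.0893
side tool-axis move to tang from fit [-0.     -0.0007  0.0023]
tang 123 [ 0.4979 -0.1415  0.1   ] rect [ 0.4993 -0.1486] [0.0635 0.0309] ang 33.9 z 0.094 0.106
wrist wall circle 156 [ 0.511  -0.1647] res 0.0001 underside low 0.09
wrist tool-axis move to tang from fit [0.     0.0001 0.0006]
top wall circle 30 [ 0.511  -0.1641] res 0.0014 underside low 0.0894
top tool-axis move to tang from fit [0.     0.0006 0.0008]
```

View pics/c9.png

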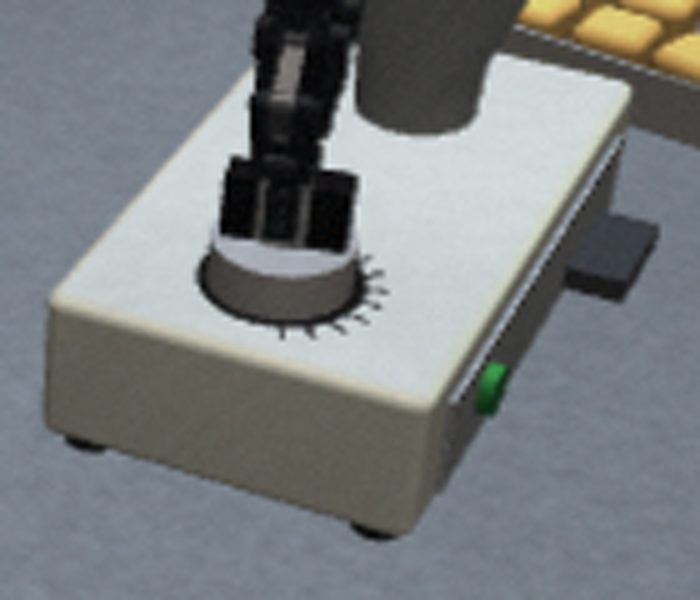

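The skirt sits flat on the dial. Release and retreat upward.

Emit:
{"api": "drive_tool", "payload": {
  "motion": [
    {"slide": [0,0,0],"angular": [0,0,0]},
    {"slide": [0,0,0],"angular": [0,0,0]},
    {"slide": [0,0,0],"angular": [0,0,0]},
    {"slide": [0,0,0],"angular": [0,0,0]},
    {"slide": [0,0,0],"angular": [0,0,0]}
  ],
  "grip": 1
}}

```text
time: 9.95
position: [0.5109, -0.1645, 0.0815]
tool_rot: [-0.693, -0.14, 0.693, -0.14]
force: [0.4, 0.3, -0.3]
opening: 0.896
```

Emit:
{"api": "drive_tool", "payload": {
  "motion": [
    {"slide": [0,0,0],"angular": [0,0,0]},
    {"slide": [0,0,0],"angular": [0,0,0]},
    {"slide": [-0.01,0,0],"angular": [0,0,0]},
    {"slide": [-0.02,0,0],"angular": [0,0,0]},
    {"slide": [-0.03,0,0],"angular": [0,0,0]}
  ]
}}

```text
time: 10.37
position: [0.5092, -0.1639, 0.1409]
tool_rot: [-0.692, -0.141, 0.695, -0.139]
force: [0.4, -0.3, 0.3]
opening: 1.002
```

Emit:
{"api": "drive_tool", "payload": {
  "motion": [
    {"slide": [-0.03,0,0],"angular": [0,0,0]},
    {"slide": [-0.03,0,0],"angular": [0,0,0]},
    {"slide": [-0.02,0,0],"angular": [0,0,0]},
    {"slide": [0,0,0],"angular": [0,0,0]},
    {"slide": [0,0,0],"angular": [0,0,0]}
  ]
}}

```text
time: 10.78
position: [0.5117, -0.1647, 0.2236]
tool_rot: [0.694, 0.139, -0.692, 0.141]
force: [-0.7, 0.5, -0.9]
opening: 0.997
```

```bash
python3 m.py 10 .085; python3 -c "
from h import *
d=load('side10');cv2.imwrite('pics/c10.png',cv2.resize(d['image'][100:220,320:460],None,fx=5,fy=5,interpolation=2))
for f in('side10','wrist10'):
    d=load(f);P=cloud(d);ok=(d['range_z']>.05)&(np.hypot(P[...,0]-.51,P[...,1]+.165)<.05)
    ana(P,ok&(P[...,2]>.137)&(P[...,2]<.15),f+'bartop');m=ok&(P[...,2]>.1)&(P[...,2]<.118)&(np.hypot(P[...,0]-.511,P[...,1]+.165)<.03);print(np.median(P[m][:,2]))
    m=ok&(P[...,2]>.106)&(P[...,2]<.113)&(np.hypot(P[...,0]-.511,P[...,1]+.165)<.031);q=P[m];A=np.c_[q[:,:2]-[.511,-.165],np.ones(len(q))];print('skirt plane',np.linalg.lstsq(A,q[:,2],rcond=None)[0].round(4))
"
```

```text
[ 0.51173651 -0.16465194  0.22356823] 0.9968411400298677 [-0.7  0.5 -0.9]
side wall circle 184 [ 0.5128 -0.1647] res 0.0017 underside low 0.0891
side tool-axis move to tang from fit [-0.     -0.0006  0.0022]
tang 128 [ 0.4977 -0.1415  0.1001] rect [ 0.4971 -0.148 ] [0.063  0.0292] ang 35.4 z 0.094 0.106
wrist wall circle 26 [ 0.511  -0.1653] res 0.0001 underside low 0.0929
wrist tool-axis move to tang from fit [-0.     -0.0004  0.0003]
top wall circle 64 [ 0.5111 -0.164 ] res 0.001 underside low 0.0894
top tool-axis move to tang from fit [-0.      0.0007  0.0009]
side10bartop 152 [ 0.511  -0.1612  0.141 ] rect [ 0.5113 -0.162 ] [0.0555 0.0223] ang 22.7 z 0.137 0.145
0.11042250260836106
skirt plane [ 0.0108 -0.0094  0.1101]
wrist10bartop 1632 [ 0.5129 -0.1643  0.1412] rect [ 0.5117 -0.1647] [0.0554 0.0179] ang 23.1 z 0.137 0.143
0.10932326971084097
skirt plane [ 0.0022 -0.0007  0.1093]
```

View pics/c10.png

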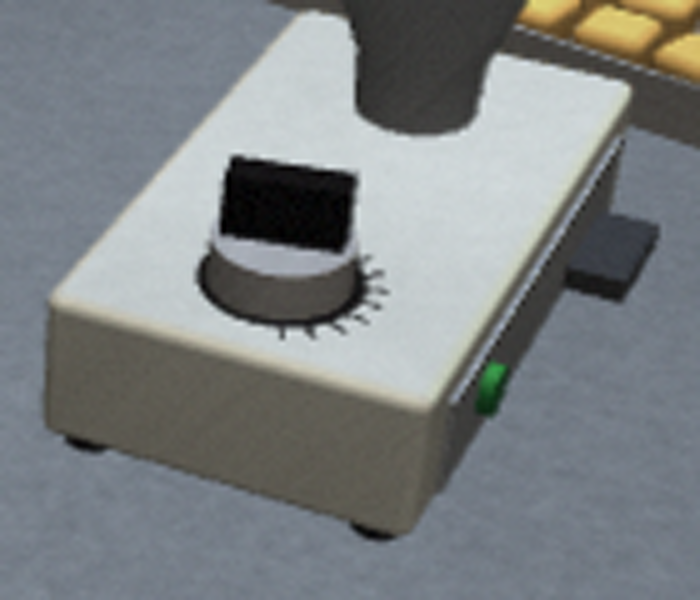

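View pics/wrist10.png

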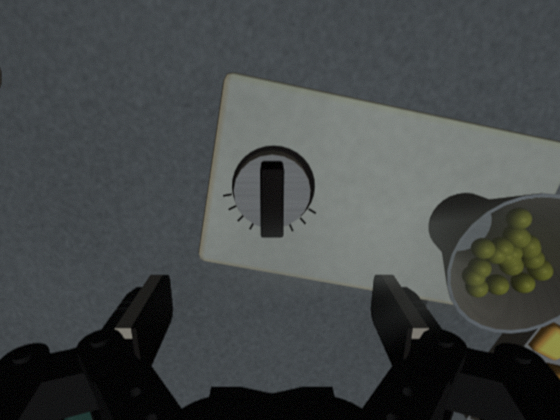

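View pics/side10.png

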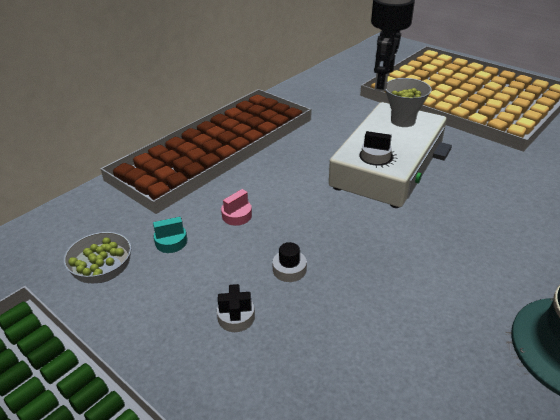

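The knob is seated and level (skirt top at 0.1093, expected 0.109; bar top at 0.141), the gripper is clear, and the other knobs haven't moved.

```bash
python3 -c "
from station import *
print(close_job())"
```

```text
the job is handed in; nothing more can be done
None
```

The bar knob is back on the mill's shaft, pushed fully home and released. I handed the job in at about 11 s on the robot's clock.

- **Fit:** I lowered the knob with its bar at about 23°; the tang measured roughly 20–25° in most views (one side reading gave 30°). The knob slid over the tang with almost no force. I then pushed until the deck pushed back with 18 N, at the height expected for fully home.
- **Checks after release:** The skirt's top is level at 0.109 m in the wrist camera and the bar's top is at 0.141 m, both as they should be when seated. The wrist and top views put the knob within about 1 mm of the tang's axis; the side view reads about 2 mm off, within the calibration. The gripper is open and well clear, and the other knobs stand where they were.
- **Gripper mismatch:** The stated geometry did not match what the cameras showed. The fingertips are about 31 mm (shut) to 42 mm (open) behind the reported TCP, not 8 mm ahead of it. My first grasp therefore closed on air above the bar and touched nothing. I worked from the measured offset after that, and the second grasp held.

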